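Hook and snap the cover onto a cabin air-filter housing

TASK

Close the cabin air-filter housing on the parts counter: pick the grey cover up by its orange handle, hook its steel tongue at a tilt under the yellow ledge and feel it fully home against the pocket's end, then swing the cover down and press its white pad until the far edge snaps under the brass roller and the cover lies flat on the rim. Be gentle: never force the cover or the fingers against the housing (25 N at most, only the short snap onto the rim may be harder), leave the canister, carton and bottle where they stand, and let go of the cover.

Things in the scene. Friction and masses are not known exactly. Their poses are not given: they have to be found in the camera images.
- housing: Black open-topped filter housing fixed to the counter, 245 x 160 mm, shell 45 mm high. Origin: centre of underside; z up, x from the ledge end (-x, robot's side) to the catch end (+x). Its aluminium seat frame (pocket, ledge, rim, catch in one) is adjustable: clamped firmly up to 20 mm either way along x, different each time, NOT in any reading: find it by feel.
- pocket (a point): Nominal place, fixed to the housing (the true one is shifted with the frame along x): middle of the pocket floor at the pocket's end wall, 85 mm to -x of the housing's origin and 60 mm above its underside; housing axes. Floor is level and solid from here 65 mm to +x. The pocket opens to +x; it is 88 mm wide (tongue 80) and 10 mm high under the ledge.
- ledge (a point): Nominal place, as for the pocket: middle of the front lower edge of the yellow ledge over the pocket, 10 mm to +x of the end wall and 10 mm above the pocket floor; ledge 6 mm thick, 128 mm long. The tongue passes under it when the cover is tilted, far edge up, by 0.1 to 0.3 rad. The flat rim that the cover finally lies on is level with the pocket floor.
- catch (a point): Nominal place, as for the pocket: centre of the brass roller (14 mm diameter, 26 mm long along y), 163 mm to +x of the end wall, 12 mm above the rim. A spring pushes it to -x (4 N, 1 N/mm, 8 mm stroke). With the tongue home it holds the far edge up (tilt 0.1 rad) until pressed with 6 to 12 N. If the tongue is 2 mm short, the edge sits on the roller and jams. Backplate behind, 19 mm high.
- cover_handle (a point): Centre of the upright orange handle of the loose grey cover (0.2 to 0.4 kg, starts flat on the counter): 12 mm thick (cover x), 60 long (y), 46 high; 29 mm above the underside. Cover axes: x from steel tongue to far edge, z up. Plate 146 x 110 x 6 mm, 73 mm either way from here along x; the tongue, 4 mm thick, flush with the underside, goes 14 mm further to -x.
- cover_tongue (a point): Middle of the tip edge of the cover's steel tongue (80 mm wide), half-way through its 4 mm thickness, 87 mm to -x of the handle's centre; cover axes. With the cover seated it lies against the pocket's end wall, 62 mm above the housing's underside.
- cover_press (a point): Middle of the white press pad on the cover's top face, 24 mm before the far edge, 49 mm to +x of the handle's centre, 6 mm above the underside; cover axes. With the cover seated it is 66 mm above the housing's underside, with the far edge held by the roller about 15 mm higher.
- cover: The loose cover as a whole; origin on its underside, 80 mm from the tongue tip and from the far edge, 7 mm to -x of the handle's centre.
- canister: Bystander: blue spin-on filter canister, 72 mm diameter, 88 mm high, standing. Origin: centre of its underside.
- carton: Bystander: cardboard parts carton 70 x 90 x 60 mm. Origin: centre of its underside.
- grease: Bystander: white bottle with green cap, 60 mm diameter, 120 mm high, standing. Origin: centre of its underside.
Not all that is in view belongs to the job. What is meant by the cover is not red, and is the smaller of those in its own colour.

How it is judged:
At the end, for the whole second after the job is handed in: The cover is at rest, flat within 0.03 rad, tongue under the ledge and far edge under the roller: tongue tip 62 mm and press pad 66 mm above the housing's underside, each within 2.5 mm, tongue tip more than 58 mm to -x of the housing's origin (z of cover_tongue in the frame of housing between 0.0595 and 0.0645 m and z of cover_press in the frame of housing between 0.0635 and 0.0685 m and x of cover_tongue in the frame of housing below -0.058 m and angle between cover_press's own z axis and vertical below 0.03 rad and linear speed of cover below 0.02 m/s and angular speed of cover below 0.1 rad/s); the robot touches nothing.
It fails at once if the still tilted cover is forced against the housing with more than 25 N (contact force between cover and housing above 25 N and angle between cover_press's own z axis and vertical above 0.04 rad).
It fails at once if the cover, flat or not, is slammed on the housing with more than 70 N (contact force between cover and housing above 70 N).
It fails at once if the fingers press on the housing with more than 25 N (contact force between the fingers and housing above 25 N).
It fails at once if the canister, carton or bottle is shoved more than 30 mm or tipped over (distance of any of canister, carton, grease from where it was at the start of the episode above 0.03 m or angle between any of canister, carton, grease's own z axis and vertical above 0.3 rad).
It also fails if it takes over 54 s, if anything falls off the work surface, if the arm or the gripper's body presses on something with over 40 N, if the wrist force passes 120 N, or if a joint passes its speed limit or range.

ROBOT

A 6-joint arm with a two-finger parallel gripper is mounted at the origin on the work surface. World frame = base frame: x ahead of the robot, y to its left, z up, the work surface at z = 0. Lengths are in m, angles in rad, forces in N, time in s.
With the tool pointing down it reaches from about 0.275 to 0.825 m from the base axis. Payload 5.2 kg.
Tool frame: the origin (TCP) lies between the finger pads; the fingertips stand env.tip_extent ahead of it and the grasp point (between the pads) is the TCP (env.tip_extent is the distance from the TCP to the fingertips, in m); z points along the fingers, y is the direction in which the jaws open and shut (so a half turn about z gives the same grasp; the last joint's range is limited). The gripper opens to 93 mm and grips with 3 to 60 N. Pads are 15 mm wide; open, the fingers measure 128 mm over their backs; the gripper's body (75 mm by 188 mm) begins 65 mm behind the grasp point.
Start: joints at [0.956, 0.259, 1.535, -0, 1.348, -0.203], TCP at [0.22, 0.504, 0.238] pointing down, gripper open.
Joint ranges: [-3.14, 3.14], [-0.91, 2.08], [0.19, 2.58], [-1.22, 4.36], [0.22, 2.71], [-3.12, 3.12]. Speed limits (rad/s): [2.57, 2.57, 3.14, 3.14, 3.14, 3.14].

INTERFACE

Orientations are given as a unit quaternion [x, y, z, w].
In Python, from station import telemetry, imaging, env gives the robot as it stands. The module is installed in compiled form; this text tells all that it offers.
- The arm moves only by the tool play_rows, never from a script. Its argument "commands" is a list of rows, each a list of 3 entries, a list of its own where there are three numbers: the shift along the tool's x, y, z in cm, then the turn, a rotation vector about the tool's x, y, z in rad, then the gripper's target within -1 to 1 (shut at 1, half-way at 0, fully open at -1). A call has 1 to 12 rows; each row shifts and turns the commanded pose from where the row before left it, along the tool's axes as they then stand; what a row does not reach is not made up. A row lasts 1/10 s, in which the tool goes at most 50 mm and 8.59 degrees, less where a joint would pass 70% of its speed; a pose out of reach is approached as far as the arm can. A call is refused whole if a number of a shift passes 5 or a number of a turn 0.15, either way. A call with a gripper value outside its range is refused whole. The fingers move at their own pace and stop on an object; "grip_force" is the grip in N (left out, the last holds). Time passes only in rows, so rows that do not move let the fingers close. It gives the time, the measured TCP pose, the force and the opening at its end, in the units of the state.
- telemetry.get_obs(): the state, without advancing time (a new reading comes with each control period).
- imaging.get_image(name): name is "scene" or "top" or "wrist"; returns the picture (400x640x3 uint8, red, green, blue); there is no depth.
- imaging.calibration(name): a dict with "fx", "fy", "cx", "cy" (pixels), "position" and "orientation" of the camera in the world. Camera axes: x right, y up, looking along -z (the intrinsics and any distortion apply to the point x, -y, -z); pixel columns grow to the right and rows downward; lengths in m; the calibration is good to about 2 mm. A picture is of the moment at which its call begins: read the wrist's pose just before it. calibration takes no time and is no camera call; for the wrist camera it gives the pose at the moment of the call.
- env.close_job(): hands the job in, once; it reports no verdict.
The state is a dict: "time_s": time; "joint_pos": joint angles; "dq": joint speeds; "effort": joint torques, N m; "tcp_pos": TCP position; "eef_rot": TCP orientation; "contact_force": force on the tool from outside, world axes, zero at the start; "moment": the same for the moment, N m; "opening": opening from 0.0 (shut) to 1.0 (fully open).
Only numpy, scipy, OpenCV 4.12 (cv2) and the standard library are available. Lean on these libraries where they do the work, as an engineer would, in place of code of your own. Each camera call takes 0.05 s, during which the arm holds its last target.

## Working session

There is one attempt and no reset: what is moved stays moved. The work goes in short steps, Python scripts to look and compute and a tool call to move; the robot and the scene stay as the last step left them, time stands still between calls to the robot, and variables do not carry over. Pictures are saved under pics/ and viewed, and the job is handed in when it is done.

Besides the shell and the picture viewer there is one more tool, called after ">>>" in YAML: its name, and indented under it one key for each argument. play_rows: Moves the arm, as the interface text tells. Its arguments: {"type":"object","properties":{"commands":{"type":"array"},"grip_force":{"type":"number"}},"required":["commands"]}

```bash
mkdir -p pics
python3 - <<'E'
from station import telemetry, imaging, env
import cv2
o=telemetry.get_obs()
for k,v in o.items(): print(k,v)
print(env.tip_extent)
for n in("scene","top","wrist"):
    c=imaging.calibration(n);print(n,c)
    cv2.imwrite(f"pics/{n}0.png",imaging.get_image(n)[:,:,::-1])
E
```

```text
time_s 0.0
joint_pos [ 9.56209135e-01  2.59336577e-01  1.53610013e+00 -9.05290536e-06
  1.34799111e+00 -2.02785161e-01]
dq [ 0.00011762 -0.00030306  0.00104344 -0.00071678  0.00095918 -0.00092078]
effort [ 8.32485439e-04 -4.37308466e+01 -2.83999461e+01  7.19517027e-02
  4.13480157e-02 -1.22528500e-04]
tcp_pos [0.21981053 0.50359685 0.2368143 ]
eef_rot [ 2.04448157e-01  9.78876963e-01 -8.43766602e-04 -3.60600314e-04]
contact_force [ 0.70904772 -0.07463782  0.73423833]
moment [ 0.03481543 -0.00559689  0.00545984]
opening 1.0031422270493238
0.019
scene {'fx': 368.533167947567, 'fy': 368.533167947567, 'cx': 313.9698324087907, 'cy': 197.83020856404008, 'position': array([1.53987717, 0.29004445, 0.66830864]), 'orientation': array([0.3325217 , 0.3630199 , 0.65843942, 0.56930079])}
top {'fx': 397.413932862573, 'fy': 397.413932862573, 'cx': 323.36233132299884, 'cy': 199.1511889694746, 'position': array([0.41728602, 0.16265468, 1.19323118]), 'orientation': array([ 0.04457491, -0.0324943 , -0.70336719,  0.70868314])}
wrist {'fx': 353.0216624659613, 'fy': 353.0216624659613, 'cx': 321.385282153575, 'cy': 197.83164867526406, 'position': array([0.15115976, 0.53335662, 0.38311693]), 'orientation': array([-0.11426478, -0.07354495,  0.54239873,  0.82905869])}
```

View pics/top0.png

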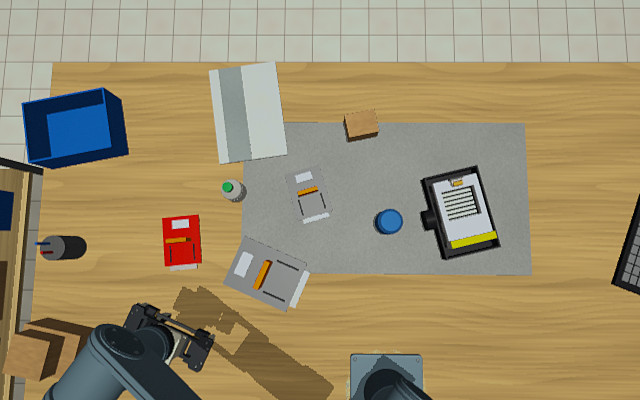

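View pics/scene0.png

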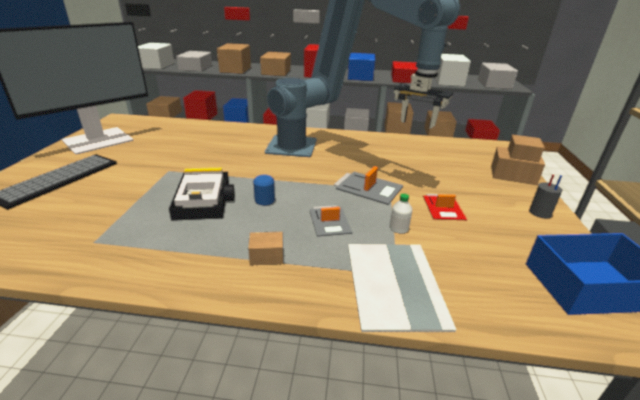

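View pics/wrist0.png

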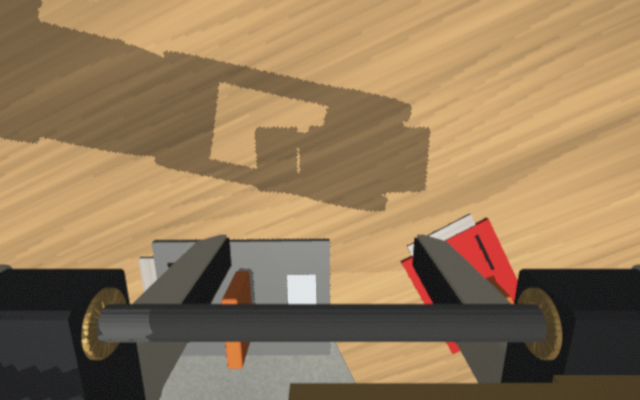

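Run:
```python
import cv2,numpy as np
im=cv2.imread("pics/top0.png")
a=cv2.resize(im[160:235,270:350],None,fx=5,fy=5,interpolation=cv2.INTER_NEAREST)
b=cv2.resize(im[155:270,410:510],None,fx=4,fy=4,interpolation=cv2.INTER_NEAREST)
h=max(a.shape[0],b.shape[0]);c=np.zeros((h,a.shape[1]+b.shape[1],3),np.uint8)
c[:a.shape[0],:a.shape[1]]=a;c[:b.shape[0],a.shape[1]:]=b
cv2.imwrite("pics/crop0.png",c)
```

```text
(no output)
```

View pics/crop0.png

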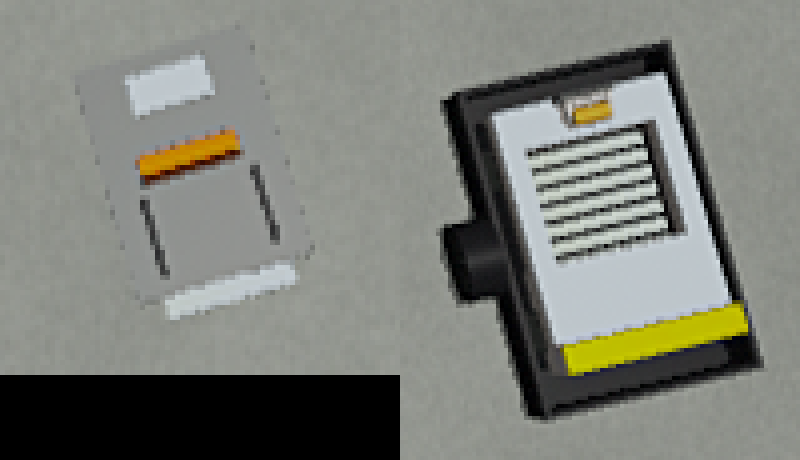

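```bash
cat > h.py <<'E'
import cv2,numpy as np
from scipy.spatial.transform import Rotation as R
def ray(cal,u,v,z):
    d=np.array([(u-cal['cx'])/cal['fx'],-(v-cal['cy'])/cal['fy'],-1.])
    d=R.from_quat(cal['orientation']).apply(d);p=np.array(cal['position'])
    return p+d*(z-p[2])/d[2]
def proj(cal,P):
    q=R.from_quat(cal['orientation']).inv().apply(np.array(P)-cal['position'])
    return np.array([cal['cx']-cal['fx']*q[0]/q[2],cal['cy']+cal['fy']*q[1]/q[2]])
def blob(im,lo,hi,roi):
    x0,y0,x1,y1=roi
    hsv=cv2.cvtColor(im,cv2.COLOR_BGR2HSV)
    m=cv2.inRange(hsv,np.array(lo),np.array(hi));k=np.zeros_like(m);k[y0:y1,x0:x1]=m[y0:y1,x0:x1]
    n,l,s,c=cv2.connectedComponentsWithStats(k)
    i=1+np.argmax(s[1:,4]);mm=(l==i).astype(np.uint8)
    cs,_=cv2.findContours(mm,cv2.RETR_EXTERNAL,cv2.CHAIN_APPROX_NONE)
    return c[i],s[i],cv2.minAreaRect(max(cs,key=cv2.contourArea))
E
python3 - <<'E'
from h import *
from station import imaging
im=cv2.imread("pics/top0.png");c=imaging.calibration("top")
for n,lo,hi,roi,z in [("pad",(0,0,195),(180,40,255),(290,165,318,186),.006),("tongue",(0,0,185),(180,40,255),(295,205,335,228),.004),
 ("handle",(5,150,190),(25,255,255),(290,180,325,200),.052),("ledge",(25,150,120),(35,255,255),(440,220,510,260),.076),("roller",(12,120,150),(28,255,255),(440,170,475,195),.079)]:
    p,s,r=blob(im,lo,hi,roi); print(n,p,s,r,ray(c,*p,z))
    print([ray(c,*q,z).round(4)[:2].tolist() for q in cv2.boxPoints(r)])
def pt(u,v,z):return ray(c,u,v,z)
# housing outer corners (crop coords)/4+offset
for u,v in [(447,97),(668,42),(762,368),(537,418)]:
    print(ray(c,410+(u-400)/4,155+v/4,.045))
E
```

```text
pad [303.36893204 176.62135922] [295 172  18  11 103] ((303.4622497558594, 176.867919921875), (6.868027210235596, 15.796462059020996), 74.05460357666016) [0.61540536 0.2446272  0.006     ]
[[0.618, 0.2703], [0.6315, 0.2244], [0.6113, 0.2184], [0.5978, 0.2642]]
tongue [315.52727273 217.70909091] [303 213  26  11 110] ((315.6513977050781, 217.50462341308594), (4.406001091003418, 25.66974449157715), 73.3007583618164) [0.49132733 0.20656328 0.004     ]
[[0.4869, 0.2449], [0.5096, 0.1714], [0.497, 0.1675], [0.4743, 0.2409]]
handle [307.24528302 189.86792453] [298 186  20   8  53] ((307.307373046875, 189.85780334472656), (2.5861310958862305, 19.635440826416016), 73.3007583618164) [0.56892746 0.22966297 0.052     ]
[[0.5642, 0.2578], [0.581, 0.2034], [0.5738, 0.2012], [0.5569, 0.2555]]
ledge [473.39130435 239.30434783] [451 231  46  18 345] ((473.33697509765625, 239.32740783691406), (7.391951084136963, 46.08925247192383), 76.37300109863281) [ 0.43000675 -0.23580429  0.076     ]
[[0.4243, -0.1712], [0.4554, -0.296], [0.4356, -0.3001], [0.4045, -0.1755]]
roller [457.6875 182.875 ] [454 181   9   5  32] ((457.8236083984375, 182.79412841796875), (3.395498752593994, 8.48874568939209), 75.96376037597656) [ 0.58784905 -0.19588748  0.079     ]
[[0.5898, -0.1836], [0.5958, -0.2069], [0.5864, -0.2089], [0.5804, -0.1857]]
[ 0.60310237 -0.10309859  0.045     ]
[ 0.64457728 -0.26425655  0.045     ]
[ 0.40918205 -0.3228901   0.045     ]
[ 0.37248854 -0.16260305  0.045     ]
```

```bash
cat >> h.py <<'E'
def toolpose(yaw,tilt=0):
    # tool y along cover x at yaw; far edge up by tilt
    y=np.array([np.cos(yaw)*np.cos(tilt),np.sin(yaw)*np.cos(tilt),np.sin(tilt)])
    z=np.array([np.cos(yaw)*np.sin(tilt),np.sin(yaw)*np.sin(tilt),-np.cos(tilt)])
    return R.from_matrix(np.stack([np.cross(y,z),y,z],1))
def delta(o,P,Rt):
    Rc=R.from_quat(o['eef_rot'])
    return Rc.inv().apply(np.array(P)-o['tcp_pos'])*100,(Rc.inv()*Rt).as_rotvec()
E
python3 - <<'E'
from h import *
from station import telemetry
o=telemetry.get_obs()
print(delta(o,[.568,.230,.13],toolpose(.295)))
E
```

```text
(array([-42.85604127, -11.13200767,  10.70613426]), array([-1.38990871e-03,  3.60392758e-04,  8.63942581e-01]))
```

>>> play_rows:
  commands:
    - [[-3,-0.8,0],[0,0,0],-1]
    - [[-4.5,-1.17,0],[0,0,0],-1]
    - [[-4.5,-1.17,0],[0,0,0],-1]
    - [[-4.5,-1.17,0],[0,0,0],-1]
    - [[-4.5,-1.17,0],[0,0,0],-1]
    - [[-4.5,-1.17,0],[0,0,0],-1]
    - [[-4.5,-1.17,0],[0,0,0],-1]
    - [[-4.5,-1.17,0],[0,0,0],-1]
    - [[-4.5,-1.17,0],[0,0,0],-1]
    - [[-3.86,-0.97,0],[0,0,0],-1]

```text
time_s: 1.15
tcp_pos: [0.5699, 0.2285, 0.2372]
eef_rot: [0.205, 0.979, -0.0, -0.0]
contact_force: [0.2, 0.7, -1.0]
opening: 0.997
```

>>> play_rows:
  commands:
    - [[0,0,1.5],[0,0,0.12],-1]
    - [[0,0,1.5],[0,0,0.124],-1]
    - [[0,0,1.5],[0,0,0.124],-1]
    - [[0,0,1.5],[0,0,0.124],-1]
    - [[0,0,1.5],[0,0,0.124],-1]
    - [[0,0,1.5],[0,0,0.124],-1]
    - [[0,0,1.5],[0,0,0.124],-1]
    - [[0,0,0],[0,0,0],-1]

```text
time_s: 1.95
tcp_pos: [0.5666, 0.2301, 0.13]
eef_rot: [0.596, 0.803, -0.002, -0.002]
contact_force: [0.6, -0.2, -0.3]
opening: 1.004
```

Run:
```python
from h import *
from station import telemetry,imaging
o=telemetry.get_obs();print(o['tcp_pos'],o['joint_pos'])
print(delta(o,[.568,.230,.035],toolpose(.295)))
cv2.imwrite("pics/w1.png",imaging.get_image("wrist")[:,:,::-1])
```

```text
[0.56661934 0.23009244 0.13003915] [ 2.03559279e-01  4.56757401e-01  1.51980935e+00 -1.23007624e-05
  1.17023069e+00 -9.03180441e-02]
(array([-0.05319607,  0.17874088,  9.50309256]), array([-0.00518433, -0.00046109, -0.00111785]))
```

View pics/w1.png

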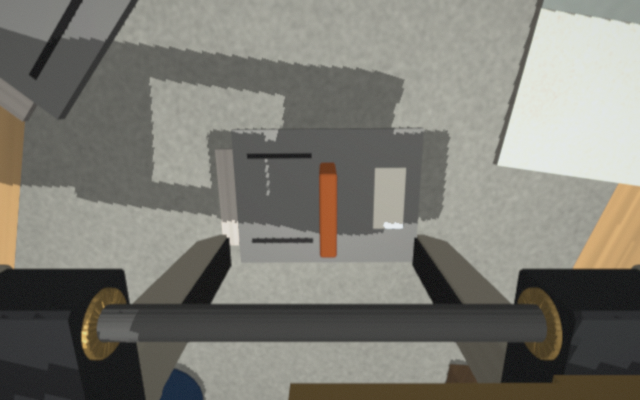

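Run:
```python
from h import *
from station import telemetry,imaging
im=cv2.imread("pics/w1.png");c=imaging.calibration("wrist")
p,s,r=blob(im,(5,150,60),(25,255,255),(300,150,350,270));print(p,s,r)
for u,v in [(328.5,174),(328.5,257)]: print(ray(c,u,v,.052))
# plate corners
for u,v in [(234,128),(421,129),(417,262),(239,262)]: print(ray(c,u,v,.006))
p,s,r=blob(im,(0,0,130),(60,60,255),(365,160,410,232));print(p,r,ray(c,*p,.006))
print(proj(c,[.5666,.2301,.052]))
```

```text
[327.85980066 209.26777409] [ 320  163   17   94 1505] ((328.0, 209.5), (93.0, 16.0), 90.0)
[0.56310235 0.2575851  0.052     ]
[0.58064699 0.20136157 0.052     ]
[0.48766263 0.26157334 0.006     ]
[0.6232882  0.30234244 0.006     ]
[0.66031341 0.19848359 0.006     ]
[0.51711573 0.15443452 0.006     ]
[389.18176972 198.00746269] ((391.0, 199.5), (63.0, 36.0), 90.0) [0.61883555 0.24422121 0.006     ]
[321.28664963 213.85334937]
```

>>> play_rows:
  commands:
    - [[0,0.1,1.5],[-0.005,0,0],-1]
    - [[0,0.1,2],[0,0,0],-1]
    - [[0,0.1,2],[0,0,0],-1]
    - [[0,0,2],[0,0,0],-1]
    - [[0,0,1.5],[0,0,0],-1]
    - [[0,0,0.5],[0,0,0],-1]
    - [[0,0,0],[0,0,1],1]
    - [[0,0,0],[0,0,0],1]
    - [[0,0,0],[0,0,0],1]
    - [[0,0,0],[0,0,0],1]
  grip_force: 35

```text
out of range; nothing moved
```

Typo in a turn entry; corrected.

>>> play_rows:
  commands:
    - [[0,0.1,1.5],[-0.005,0,0],-1]
    - [[0,0.1,2],[0,0,0],-1]
    - [[0,0.1,2],[0,0,0],-1]
    - [[0,0,2],[0,0,0],-1]
    - [[0,0,1.5],[0,0,0],-1]
    - [[0,0,0.5],[0,0,0],-1]
    - [[0,0,0],[0,0,0],1]
    - [[0,0,0],[0,0,0],1]
    - [[0,0,0],[0,0,0],1]
    - [[0,0,0],[0,0,0],1]
  grip_force: 35

```text
time_s: 3.0
tcp_pos: [0.5722, 0.2316, 0.0387]
eef_rot: [0.595, 0.803, 0.003, 0.002]
contact_force: [-0.2, -0.2, -0.2]
opening: 0.707
```

>>> play_rows:
  commands:
    - [[0,0,0],[0,0,0],1]
    - [[0,0,0],[0,0,0],1]

```text
time_s: 3.2
tcp_pos: [0.5717, 0.2315, 0.038]
eef_rot: [0.595, 0.803, 0.002, 0.002]
contact_force: [0.7, 0.9, -0.0]
opening: 0.533
```

>>> play_rows:
  commands:
    - [[0,0,0],[0,0,0],1]
    - [[0,0,0],[0,0,0],1]
    - [[0,0,0],[0,0,0],1]
    - [[0,0,0],[0,0,0],1]
    - [[0,0,0],[0,0,0],1]
    - [[0,0,0],[0,0,0],1]

```text
time_s: 3.8
tcp_pos: [0.5712, 0.2313, 0.0377]
eef_rot: [0.595, 0.803, 0.002, 0.001]
contact_force: [-0.2, -0.5, 2.4]
opening: 0.126
```

```bash
cat >> h.py <<'E'
YAW=.248; WALL=np.array([.430,-.236]); ZF=.060; H=.0377
def tcp_for(d,z,tilt,lat=0,yaw=YAW):
    """tip bottom edge d ahead of wall (m), height z above counter"""
    Rt=toolpose(yaw,tilt); m=Rt.as_matrix()
    ax=np.array([np.cos(YAW),np.sin(YAW),0]);ay=np.array([-ax[1],ax[0],0])
    tip=np.array([*WALL,z])+ax*d+ay*lat
    return tip+.087*m[:,1]-H*m[:,2],Rt
def tip_of(o):
    m=R.from_quat(o['eef_rot']).as_matrix()
    tip=np.array(o['tcp_pos'])-.087*m[:,1]+H*m[:,2]
    ax=np.array([np.cos(YAW),np.sin(YAW),0]);ay=np.array([-ax[1],ax[0],0])
    r=tip-np.array([*WALL,0])
    y=m[:,1]
    return dict(d=r@ax*1e3,lat=r@ay*1e3,z=tip[2]*1e3,tilt=np.arcsin(y[2]),yaw=np.arctan2(y[1],y[0]),roll=m[2,0])
E
python3 - <<'E'
from h import *
from station import telemetry
o=telemetry.get_obs();print(tip_of(o))
P,Rt=tcp_for(.022,.09,.2);print(P)
o['tcp_pos']=o['tcp_pos']+np.array([0,0,.14])
print(delta(o,P,Rt))
E
```

```text
{'d': np.float64(164.8183483630704), 'lat': np.float64(414.2933748197634), 'z': np.float64(-0.38801797788697023), 'tilt': np.float64(0.003993992425561403), 'yaw': np.float64(0.2952444114081201), 'roll': np.float64(-7.554756792475391e-05)}
[ 0.52672334 -0.21150843  0.14423274]
(array([-41.07597293, -17.15164516,   3.27726757]), array([-0.19596772, -0.00474285,  0.04708158]))
```

>>> play_rows:
  commands:
    - [[0,0,-1],[0,0,0],1]
    - [[0,0,-2],[0,0,0],1]
    - [[0,0,-3],[0,0,0],1]
    - [[0,0,-4],[0,0,0],1]
    - [[0,0,-3],[0,0,0],1]
    - [[0,0,-2],[0,0,0],1]

```text
time_s: 4.4
tcp_pos: [0.5718, 0.2315, 0.191]
eef_rot: [0.596, 0.803, 0.004, 0.003]
contact_force: [0.3, 0.5, -2.3]
opening: 0.124
```

>>> play_rows:
  commands:
    - [[-2,-0.8,0],[0,0,0],1]
    - [[-3.8,-1.6,0],[0,0,0],1]
    - [[-3.8,-1.6,0],[0,0,0],1]
    - [[-3.8,-1.6,0],[0,0,0],1]
    - [[-3.8,-1.6,0],[0,0,0],1]
    - [[-3.8,-1.6,0],[0,0,0],1]
    - [[-3.8,-1.6,0],[0,0,0],1]
    - [[-3.8,-1.6,0],[0,0,0],1]
    - [[-3.8,-1.6,0],[0,0,0],1]
    - [[-3.8,-1.6,0],[0,0,0],1]
    - [[-3.8,-1.55,0],[0,0,0],1]
    - [[-1.08,0,0],[0,0,0],1]

```text
time_s: 5.6
tcp_pos: [0.5293, -0.2148, 0.1872]
eef_rot: [0.597, 0.802, 0.001, 0.002]
contact_force: [0.3, -0.2, -1.6]
opening: 0.128
```

>>> play_rows:
  commands:
    - [[0,0,0],[-0.06,0,0.016],1]
    - [[0,0,0],[-0.07,0,0.016],1]
    - [[0,0,0],[-0.066,-0.004,0.016],1]
    - [[0,0,0],[0,0,0],1]

```text
time_s: 6.0
tcp_pos: [0.5287, -0.2099, 0.1867]
eef_rot: [0.612, 0.784, 0.08, 0.061]
contact_force: [-0.0, -0.9, -2.3]
opening: 0.124
```

Run:
```python
from h import *
from station import telemetry,imaging
o=telemetry.get_obs();print(tip_of(o),o['contact_force'],o['tcp_pos'])
P,Rt=tcp_for(.022,.09,.2)
print(delta(o,P,Rt))
a=imaging.get_image("top")[:,:,::-1];cv2.imwrite("pics/t2.png",a)
a=a[150:290,390:530];cv2.imwrite("pics/t2c.png",cv2.resize(a,None,fx=4,fy=4))
cv2.imwrite("pics/w2.png",imaging.get_image("wrist")[:,:,::-1])
```

```text
{'d': np.float64(24.36653003763694), 'lat': np.float64(1.3839605936302395), 'z': np.float64(132.42751890356084), 'tilt': np.float64(0.20094245971918306), 'yaw': np.float64(0.2446673980808563), 'roll': np.float64(0.0022298201113437888)} [-0.04824414 -0.9030254  -2.26704514] [ 0.52871214 -0.2099329   0.18673344]
(array([-0.11405698, -1.07475439,  4.11817494]), array([ 0.00094617, -0.00161198, -0.00326479]))
```

View pics/t2c.png

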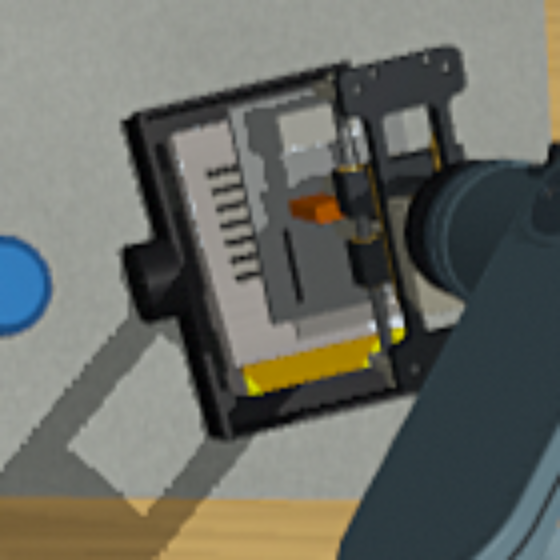

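View pics/w2.png

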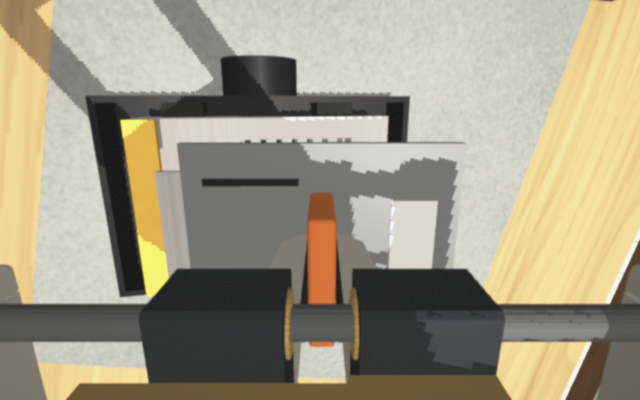

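Run:
```python
from h import *
from station import telemetry,imaging
o=telemetry.get_obs();c=imaging.calibration("wrist");t=tip_of(o)
ax=np.array([np.cos(YAW),np.sin(YAW),0]);ay=np.array([-ax[1],ax[0],0]);W=np.array([*WALL,0])
f=lambda p:((p-W)@ax*1e3,(p-W)@ay*1e3)
for u,v in [(122,121),(156,119),(145,294)]: print("ledge",f(ray(c,u,v,.076)))
print("tongue tip top corner",f(ray(c,157,172,t['z']/1e3+.004)), "seen; expect lat 40 +",t['lat'])
print("tongue base corner",f(ray(c,182,172,.132+.014*.2+.004)))
```

```text
ledge (np.float64(-6.668334316302178), np.float64(61.37614328864929))
ledge (np.float64(14.03357406047307), np.float64(62.38335463960944))
ledge (np.float64(-8.76396483920903), np.float64(-64.23758808934153))
tongue tip top corner (np.float64(25.538234801140373), np.float64(38.47426688673951)) seen; expect lat 40 + 0.5968403960095255
tongue base corner (np.float64(38.125712420789185), np.float64(38.30910794909596))
```

>>> play_rows:
  commands:
    - [[0,0,1.01],[0,0,0],1]
    - [[0,-0.3,1.5],[0,0,0],1]
    - [[0,-0.3,1.5],[0,0,0],1]
    - [[0,-0.24,1.2],[0,0,0],1]
    - [[0,-0.16,0.8],[0,0,0],1]
    - [[0,0,0],[0,0,0],1]

```text
time_s: 6.7
tcp_pos: [0.5317, -0.2091, 0.1243]
eef_rot: [0.612, 0.785, 0.079, 0.06]
contact_force: [-0.7, 0.7, -3.1]
opening: 0.132
```

Run:
```python
from h import *
from station import telemetry,imaging
o=telemetry.get_obs();print(tip_of(o),o['contact_force'],o['moment'])
```

```text
{'d': np.float64(27.393287863137353), 'lat': np.float64(1.277935910701721), 'z': np.float64(70.1738362922136), 'tilt': np.float64(0.19897702660901123), 'yaw': np.float64(0.24668276202919795), 'roll': np.float64(0.003128507738232117)} [-0.67881597  0.72556498 -3.07917144] [-0.04660247  0.197409   -0.01135582]
```

>>> play_rows:
  commands:
    - [[0,-0.06,0.3],[0,0,0],1]
    - [[0,-0.06,0.3],[0,0,0],1]
    - [[0,-0.04,0.2],[0,0,0],1]
    - [[0,0,0],[0,0,0],1]

```text
time_s: 7.1
tcp_pos: [0.5321, -0.2099, 0.1178]
eef_rot: [0.612, 0.785, 0.079, 0.061]
contact_force: [0.5, -0.0, -2.4]
opening: 0.127
```

>>> play_rows:
  commands:
    - [[0,-0.02,0.1],[0,0,0],1]
    - [[0,0,0],[0,0,0],1]

```text
time_s: 7.3
tcp_pos: [0.5322, -0.21, 0.1169]
eef_rot: [0.612, 0.785, 0.079, 0.061]
contact_force: [0.4, -0.0, -2.7]
opening: 0.126
```

>>> play_rows:
  commands:
    - [[0,-0.02,0.1],[0,0,0],1]
    - [[0,-0.02,0.1],[0,0,0],1]
    - [[0,0,0],[0,0,0],1]

```text
time_s: 7.6
tcp_pos: [0.5321, -0.2098, 0.1146]
eef_rot: [0.612, 0.785, 0.079, 0.061]
contact_force: [-0.4, 0.1, -2.7]
opening: 0.127
```

Run:
```python
from h import *
from station import telemetry,imaging
o=telemetry.get_obs();print(tip_of(o),o['contact_force'],o['moment'])
```

```text
{'d': np.float64(27.658838078549792), 'lat': np.float64(0.49853305624068195), 'z': np.float64(60.274738953498705), 'tilt': np.float64(0.2007363387666702), 'yaw': np.float64(0.24644157290066374), 'roll': np.float64(0.0011201421516708748)} [-0.35635284  0.10714817 -2.71618365] [-0.11965427  0.24644076 -0.01996483]
```

>>> play_rows:
  commands:
    - [[0,-0.02,0.1],[0,0,0],1]
    - [[0,0,0],[0,0,0],1]

```text
time_s: 7.8
tcp_pos: [0.5323, -0.21, 0.114]
eef_rot: [0.612, 0.785, 0.079, 0.061]
contact_force: [-0.1, 0.3, -0.2]
opening: 0.131
```

>>> play_rows:
  commands:
    - [[0,-0.02,0.1],[0,0,0],1]
    - [[0,0,0],[0,0,0],1]

```text
time_s: 8.0
tcp_pos: [0.5326, -0.21, 0.1136]
eef_rot: [0.612, 0.785, 0.079, 0.062]
contact_force: [-1.5, 0.5, 5.1]
opening: 0.129
```

>>> play_rows:
  commands:
    - [[0,0.02,-0.08],[0,0,0],1]
    - [[0,-0.29,-0.06],[0,0,0],1]
    - [[0,-0.29,-0.06],[0,0,0],1]
    - [[0,-0.29,-0.06],[0,0,0],1]
    - [[0,-0.29,-0.06],[0,0,0],1]
    - [[0,0,0],[0,0,0],1]

```text
time_s: 8.6
tcp_pos: [0.5207, -0.2132, 0.1139]
eef_rot: [0.612, 0.785, 0.079, 0.062]
contact_force: [1.9, 0.4, 2.9]
opening: 0.127
```

Run:
```python
from h import *
from station import telemetry,imaging
o=telemetry.get_obs();print(tip_of(o),o['contact_force'],o['moment'])
```

```text
{'d': np.float64(15.865020145844879), 'lat': np.float64(-0.05870077530807282), 'z': np.float64(59.521272344662485), 'tilt': np.float64(0.20144921938377397), 'yaw': np.float64(0.2462580717287666), 'roll': np.float64(3.174130758169802e-05)} [1.94429853 0.39932482 2.85767894] [-0.08575203 -0.03332927 -0.00821758]
```

>>> play_rows:
  commands:
    - [[0,0.01,-0.05],[0,0,0],1]
    - [[0,-0.2,-0.04],[0,0,0],1]
    - [[0,-0.2,-0.04],[0,0,0],1]
    - [[0,0,0],[0,0,0],1]

```text
time_s: 9.0
tcp_pos: [0.5165, -0.2137, 0.1139]
eef_rot: [0.612, 0.785, 0.079, 0.061]
contact_force: [3.1, 1.4, 2.0]
opening: 0.129
```

>>> play_rows:
  commands:
    - [[0,-0.15,-0.03],[0,0,0],1]
    - [[0,-0.15,-0.03],[0,0,0],1]
    - [[0,0,0],[0,0,0],1]

```text
time_s: 9.3
tcp_pos: [0.5135, -0.2145, 0.1139]
eef_rot: [0.612, 0.785, 0.079, 0.061]
contact_force: [2.0, 0.2, 1.2]
opening: 0.128
```

>>> play_rows:
  commands:
    - [[0,-0.1,-0.02],[0,0,0],1]
    - [[0,-0.1,-0.02],[0,0,0],1]
    - [[0,0,0],[0,0,0],1]

```text
time_s: 9.6
tcp_pos: [0.5116, -0.215, 0.1139]
eef_rot: [0.612, 0.785, 0.079, 0.061]
contact_force: [2.1, -0.4, 0.8]
opening: 0.124
```

>>> play_rows:
  commands:
    - [[0,-0.1,-0.02],[0,0,0],1]
    - [[0,0,0],[0,0,0],1]

```text
time_s: 9.8
tcp_pos: [0.5107, -0.2153, 0.114]
eef_rot: [0.612, 0.785, 0.079, 0.061]
contact_force: [1.7, 0.5, 0.2]
opening: 0.129
```

>>> play_rows:
  commands:
    - [[0,-0.1,-0.02],[0,0,0],1]
    - [[0,0,0],[0,0,0],1]

```text
time_s: 10.0
tcp_pos: [0.5097, -0.2155, 0.114]
eef_rot: [0.612, 0.785, 0.079, 0.061]
contact_force: [1.3, -0.0, 0.7]
opening: 0.126
```

>>> play_rows:
  commands:
    - [[0,-0.1,-0.02],[0,0,0],1]
    - [[0,0,0],[0,0,0],1]

```text
time_s: 10.2
tcp_pos: [0.5087, -0.2158, 0.114]
eef_rot: [0.612, 0.785, 0.079, 0.061]
contact_force: [1.7, 1.4, 0.0]
opening: 0.127
```

>>> play_rows:
  commands:
    - [[0,-0.1,-0.02],[0,0,0],1]
    - [[0,0,0],[0,0,0],1]

```text
time_s: 10.4
tcp_pos: [0.5079, -0.2161, 0.114]
eef_rot: [0.612, 0.785, 0.079, 0.061]
contact_force: [3.0, 0.8, 0.4]
opening: 0.127
```

>>> play_rows:
  commands:
    - [[0,-0.1,-0.02],[0,0,0],1]
    - [[0,0,0],[0,0,0],1]

```text
time_s: 10.6
tcp_pos: [0.5077, -0.2162, 0.1143]
eef_rot: [0.612, 0.784, 0.08, 0.062]
contact_force: [5.2, 2.1, -0.6]
opening: 0.127
```

>>> play_rows:
  commands:
    - [[0,-0.1,-0.02],[0,0,0],1]
    - [[0,0,0],[0,0,0],1]

```text
time_s: 10.8
tcp_pos: [0.5075, -0.2163, 0.1145]
eef_rot: [0.612, 0.784, 0.081, 0.063]
contact_force: [8.7, 3.0, -2.0]
opening: 0.134
```

Run:
```python
from h import *
from station import telemetry,imaging
o=telemetry.get_obs();print(tip_of(o),o['contact_force'],o['moment'])
cv2.imwrite("pics/w3.png",imaging.get_image("wrist")[:,:,::-1])
```

```text
{'d': np.float64(2.4202092576510434), 'lat': np.float64(0.3102501820371719), 'z': np.float64(59.921665538762575), 'tilt': np.float64(0.20434784570557074), 'yaw': np.float64(0.2454231607182704), 'roll': np.float64(0.0004387153094060764)} [ 8.67479709  3.01634238 -1.95281253] [ 0.53097101 -1.46010394 -0.00572156]
```

View pics/w3.png

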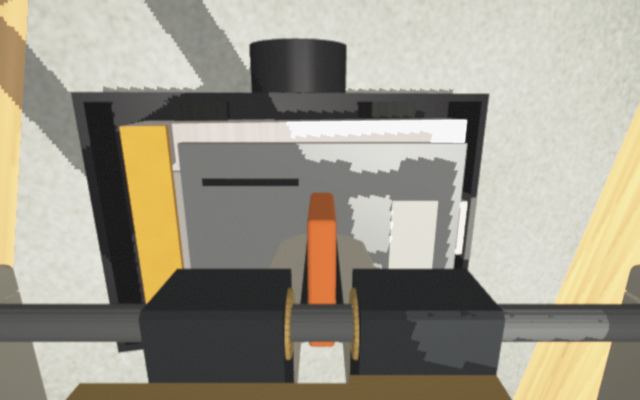

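>>> play_rows:
  commands:
    - [[0,0.1,0.26],[0.03,0,0],1]
    - [[0,0,0],[0,0,0],1]

```text
time_s: 11.05
tcp_pos: [0.5091, -0.2159, 0.1121]
eef_rot: [0.613, 0.786, 0.068, 0.053]
contact_force: [6.8, 2.4, 1.6]
opening: 0.131
```

```bash
cat > st.py <<'E'
from h import *
from station import telemetry
o=telemetry.get_obs();print({k:round(float(v),4) for k,v in tip_of(o).items()},o['tcp_pos'].round(4),o['contact_force'].round(1),o['moment'].round(2),round(o['time_s'],2))
E
python3 st.py
```

```text
{'d': 2.4163, 'lat': 0.1866, 'z': 59.9806, 'tilt': 0.1731, 'yaw': 0.2462, 'roll': 0.0002} [ 0.5091 -0.2159  0.1121] [6.8 2.4 1.6] [ 0.33 -0.97 -0.04] 11.05
```

>>> play_rows:
  commands:
    - [[0,0.09,0.25],[0.03,0,0],1]
    - [[0,0,0],[0,0,0],1]

```text
time_s: 11.25
tcp_pos: [0.5105, -0.2156, 0.1098]
eef_rot: [0.613, 0.787, 0.056, 0.044]
contact_force: [6.7, 1.9, 2.0]
opening: 0.127
```

>>> play_rows:
  commands:
    - [[0,0.05,0.17],[0.02,0,0],1]
    - [[0,0,0],[0,0,0],1]

```text
time_s: 11.45
tcp_pos: [0.5114, -0.2154, 0.1083]
eef_rot: [0.614, 0.787, 0.049, 0.038]
contact_force: [7.0, 3.1, 1.1]
opening: 0.128
```

```bash
python3 st.py
```

```text
{'d': 2.2432, 'lat': 0.099, 'z': 60.1119, 'tilt': 0.124, 'yaw': 0.2464, 'roll': -0.0002} [ 0.5114 -0.2154  0.1083] [7.  3.1 1.1] [ 0.4  -1.12 -0.06] 11.45
```

>>> play_rows:
  commands:
    - [[0,0.03,0.09],[0.01,0,0],1]
    - [[0,0,0],[0,0,0],1]

```text
time_s: 11.65
tcp_pos: [0.5117, -0.2154, 0.1075]
eef_rot: [0.614, 0.787, 0.045, 0.035]
contact_force: [7.8, 3.2, 1.3]
opening: 0.128
```

>>> play_rows:
  commands:
    - [[0,0.03,0.09],[0.01,0,0],1]
    - [[0,0,0],[0,0,0],1]

```text
time_s: 11.85
tcp_pos: [0.512, -0.2153, 0.107]
eef_rot: [0.614, 0.787, 0.041, 0.032]
contact_force: [4.7, 2.7, 3.2]
opening: 0.13
```

```bash
python3 st.py
```

```text
{'d': 2.0145, 'lat': 0.0556, 'z': 60.4147, 'tilt': 0.1045, 'yaw': 0.2461, 'roll': -0.0004} [ 0.512  -0.2153  0.107 ] [4.7 2.7 3.2] [ 0.62 -1.37  0.02] 11.85
```

>>> play_rows:
  commands:
    - [[0,0,0],[0,0,0],0.3]
    - [[0,0,0],[0,0,0],0.3]
    - [[0,0,0],[0,0,0],0.3]
    - [[0,0,0],[0,0,0],0.3]

```text
time_s: 12.25
tcp_pos: [0.5096, -0.2154, 0.1057]
eef_rot: [0.614, 0.788, 0.04, 0.03]
contact_force: [0.1, -0.5, 0.4]
opening: 0.346
```

```bash
python3 st.py;python3 - <<'E'
from station import imaging
import cv2
cv2.imwrite("pics/w4.png",imaging.get_image("wrist")[:,:,::-1])
E
```

```text
{'d': -0.577, 'lat': 0.6278, 'z': 59.4765, 'tilt': 0.1001, 'yaw': 0.2464, 'roll': 0.0015} [ 0.5096 -0.2154  0.1057] [ 0.1 -0.5  0.4] [-0.02  0.06  0.  ] 12.25
```

View pics/w4.png

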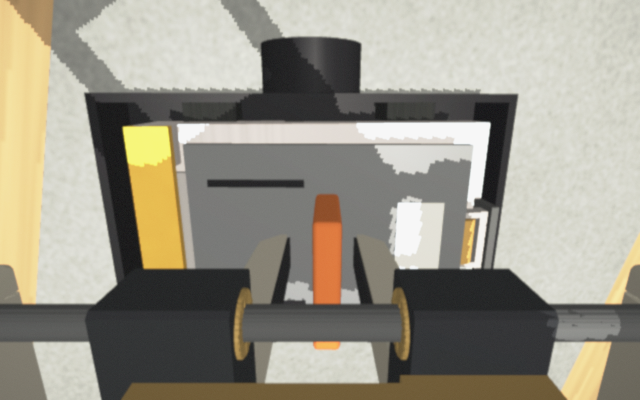

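>>> play_rows:
  commands:
    - [[0,0,-0.7],[0,0,0],0.3]
    - [[0,0,-1.5],[0,0,0],0.3]
    - [[0,0,-2],[0,0,0],0.3]
    - [[0,0,-2],[0,0,0],0.3]
    - [[0,0,-1],[0.05,0,0],1]
    - [[0,0,0],[0.05,0,0],1]
    - [[0,0,0],[0,0,0],1]

```text
time_s: 13.0
tcp_pos: [0.5041, -0.2174, 0.1786]
eef_rot: [0.614, 0.789, 0.0, 0.001]
contact_force: [0.0, -0.2, -0.7]
opening: 0.136
```

>>> play_rows:
  commands:
    - [[0,0,0],[0,0,0.1],1]
    - [[0,0,0],[0,0,0.14],1]
    - [[0,0,0],[0,0,0.14],1]
    - [[0,0,0],[0,0,0.14],1]
    - [[0,0,0],[0,0,0.14],1]
    - [[0,0,0],[0,0,0.14],1]
    - [[0,0,0],[0,0,0.14],1]
    - [[0,0,0],[0,0,0.14],1]
    - [[0,0,0],[0,0,0.14],1]
    - [[0,0,0],[0,0,0.14],1]
    - [[0,0,0],[0,0,0.14],1]
    - [[0,0,0],[0,0,0.07],1]

```text
time_s: 14.2
tcp_pos: [0.5027, -0.2171, 0.1774]
eef_rot: [0.993, 0.121, 0.001, -0.001]
contact_force: [0.2, 0.2, 0.3]
opening: 0.007
```

Run:
```python
from h import *
from station import telemetry,imaging
o=telemetry.get_obs();print(o['tcp_pos'],o['contact_force'],o['time_s'],o['opening'],o['joint_pos'])
ax=np.array([np.cos(YAW),np.sin(YAW),0])
P=np.array([*WALL,0])+ax*.137+[0,0,.120]
print(P,delta(o,P,toolpose(YAW-np.pi/2)))
cv2.imwrite("pics/w5.png",imaging.get_image("wrist")[:,:,::-1])
cv2.imwrite("pics/s5.png",imaging.get_image("scene")[:,:,::-1])
a=imaging.get_image("top")[:,:,::-1][150:290,390:530];cv2.imwrite("pics/t5.png",cv2.resize(a,None,fx=4,fy=4))
```

```text
[ 0.50269786 -0.21711504  0.17737987] [0.21101895 0.24067917 0.26834357] 14.2 0.007042952396019677 [-0.61294089  0.30199065  1.62961644  0.0024529   1.21021226  0.71441899]
[ 0.56280852 -0.20237121  0.12      ] (array([6.18013005, 0.02225539, 5.74775763]), array([-0.00167132, -0.00158915, -0.00542925]))
```

View pics/w5.png

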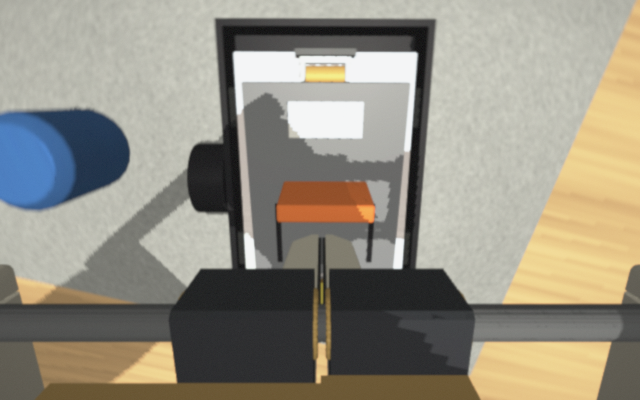

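View pics/t5.png

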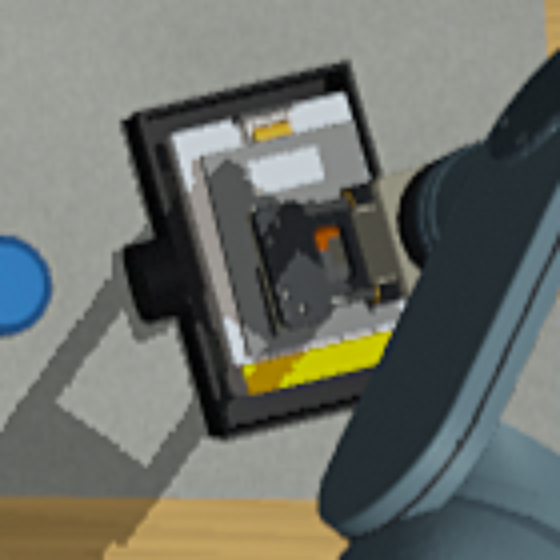

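Run:
```python
from h import *
from station import telemetry,imaging
o=telemetry.get_obs();c=imaging.calibration("wrist")
print(ray(c,326,119.5,.081), ray(c,325,73,.079))
for n,q in (("pad",ray(c,326,119.5,.081)),("handleL",ray(c,285,181,.121)),("handleR",ray(c,367,181,.121))):
  ax=np.array([np.cos(YAW),np.sin(YAW)]);r=q[:2]-WALL;print(n,r@ax*1e3,(r@[-ax[1],ax[0]])*1e3)
```

```text
[ 0.56286802 -0.20534905  0.081     ] [ 0.59145265 -0.19733801  0.079     ]
pad 136.32672036724787 -2.901345074795108
handleL 103.04411964611829 21.558654895793055
handleR 103.07522717226138 -26.671883857473418
```

>>> play_rows:
  commands:
    - [[1.6,0.05,0],[0,0,0],1]
    - [[2.3,0.05,0],[0,0,0],1]
    - [[2.2,0.05,0],[0,0,0],1]
    - [[0,0,1.5],[0,0,0],1]
    - [[0,0,2],[0,0,0],1]
    - [[0,0,2],[0,0,0],1]
    - [[0,0,1.3],[0,0,0],1]
    - [[0,0,0],[0,0,0],1]

```text
time_s: 15.15
tcp_pos: [0.5613, -0.203, 0.1076]
eef_rot: [0.992, 0.124, -0.001, -0.002]
contact_force: [-0.4, 0.5, 0.7]
opening: 0.007
```

>>> play_rows:
  commands:
    - [[0,0,0.15],[0,0,0],1]
    - [[0,0,0.15],[0,0,0],1]
    - [[0,0,0],[0,0,0],1]

```text
time_s: 15.45
tcp_pos: [0.5631, -0.204, 0.1075]
eef_rot: [0.992, 0.123, 0.001, -0.0]
contact_force: [-0.4, 0.2, -0.2]
opening: 0.003
```

>>> play_rows:
  commands:
    - [[0,0,0.15],[0,0,0],1]
    - [[0,0,0.15],[0,0,0],1]
    - [[0,0,0],[0,0,0],1]

```text
time_s: 15.75
tcp_pos: [0.5626, -0.2036, 0.1036]
eef_rot: [0.992, 0.123, 0.0, -0.001]
contact_force: [-0.5, -0.7, -0.1]
opening: 0.006
```

>>> play_rows:
  commands:
    - [[0,0,0.15],[0,0,0],1]
    - [[0,0,0.1],[0,0,0],1]
    - [[0,0,0],[0,0,0],1]

```text
time_s: 16.05
tcp_pos: [0.5628, -0.2037, 0.1014]
eef_rot: [0.992, 0.123, 0.001, -0.0]
contact_force: [-0.2, 0.7, 1.4]
opening: 0.005
```

>>> play_rows:
  commands:
    - [[0,0,0.1],[0,0,0],1]
    - [[0,0,0],[0,0,0],1]

```text
time_s: 16.25
tcp_pos: [0.5629, -0.2037, 0.1007]
eef_rot: [0.992, 0.123, 0.001, -0.0]
contact_force: [-0.7, -0.0, 4.1]
opening: 0.005
```

>>> play_rows:
  commands:
    - [[0,0,0.1],[0,0,0],1]
    - [[0,0,0],[0,0,0],1]

```text
time_s: 16.45
tcp_pos: [0.563, -0.2038, 0.0996]
eef_rot: [0.992, 0.123, 0.001, -0.0]
contact_force: [-0.4, 1.4, 4.7]
opening: 0.007
```

>>> play_rows:
  commands:
    - [[0,0,0.1],[0,0,0],1]
    - [[0,0,0],[0,0,0],1]

```text
time_s: 16.65
tcp_pos: [0.563, -0.2037, 0.0983]
eef_rot: [0.992, 0.123, 0.001, -0.0]
contact_force: [0.8, 0.1, 3.1]
opening: 0.006
```

>>> play_rows:
  commands:
    - [[0,0,0.1],[0,0,0],1]
    - [[0,0,0],[0,0,0],1]

```text
time_s: 16.85
tcp_pos: [0.5626, -0.2037, 0.0968]
eef_rot: [0.992, 0.123, 0.0, -0.001]
contact_force: [-0.1, 0.5, 0.2]
opening: 0.004
```

>>> play_rows:
  commands:
    - [[0,0,0.1],[0,0,0],1]
    - [[0,0,0],[0,0,0],1]

```text
time_s: 17.05
tcp_pos: [0.5621, -0.2035, 0.0955]
eef_rot: [0.992, 0.123, -0.0, -0.001]
contact_force: [0.1, -0.3, 0.7]
opening: 0.007
```

>>> play_rows:
  commands:
    - [[0,0,0.2],[0,0,0],1]
    - [[0,0,0.2],[0,0,0],1]
    - [[0,0,0.2],[0,0,0],1]
    - [[0,0,0.1],[0,0,0],1]
    - [[0,0,0],[0,0,0],1]

```text
time_s: 17.55
tcp_pos: [0.5625, -0.2036, 0.0889]
eef_rot: [0.992, 0.123, 0.0, -0.001]
contact_force: [-0.2, 0.6, 0.1]
opening: 0.004
```

>>> play_rows:
  commands:
    - [[0,0,0.1],[0,0,0],1]
    - [[0,0,0.1],[0,0,0],1]
    - [[0,0,0],[0,0,0],1]

```text
time_s: 17.85
tcp_pos: [0.5626, -0.2036, 0.0871]
eef_rot: [0.992, 0.123, 0.0, -0.001]
contact_force: [0.7, 0.2, 0.2]
opening: 0.004
```

>>> play_rows:
  commands:
    - [[0,0,0.1],[0,0,0],1]
    - [[0,0,0],[0,0,0],1]

```text
time_s: 18.05
tcp_pos: [0.5626, -0.2036, 0.0861]
eef_rot: [0.992, 0.123, 0.0, -0.001]
contact_force: [-0.2, 0.4, 0.6]
opening: 0.007
```

>>> play_rows:
  commands:
    - [[0,0,0.1],[0,0,0],1]
    - [[0,0,0],[0,0,0],1]

```text
time_s: 18.25
tcp_pos: [0.5628, -0.2037, 0.0853]
eef_rot: [0.992, 0.123, 0.001, -0.0]
contact_force: [-0.5, -0.1, 0.9]
opening: 0.006
```

>>> play_rows:
  commands:
    - [[0,0,0.1],[0,0,0],1]
    - [[0,0,0],[0,0,0],1]

```text
time_s: 18.45
tcp_pos: [0.5628, -0.2037, 0.0853]
eef_rot: [0.992, 0.124, 0.001, -0.0]
contact_force: [-2.7, 0.9, 8.7]
opening: 0.008
```

>>> play_rows:
  commands:
    - [[0,0,-0.5],[0,0,0],1]
    - [[0,0,-1.5],[0,0,0],1]
    - [[0,0,-3],[0,0,0],1]
    - [[0,0,-4],[0,0,0],1]
    - [[0,0,-4],[0,0,0],1]
    - [[-3,0,0],[0,0,0],1]
    - [[-3,0,0],[0,0,0],1]
    - [[-3,0,0],[0,0,0],1]
    - [[0,0,0],[0,0,0],1]

```text
time_s: 19.35
tcp_pos: [0.4726, -0.2261, 0.2143]
eef_rot: [0.992, 0.123, -0.0, -0.001]
contact_force: [0.5, 0.5, -0.1]
opening: 0.005
```

Run:
```python
from h import *
from station import telemetry,imaging
o=telemetry.get_obs();print(o['tcp_pos'],o['time_s'])
cv2.imwrite("pics/w6.png",imaging.get_image("wrist")[:,:,::-1])
a=imaging.get_image("scene")[:,:,::-1][140:240,150:290];cv2.imwrite("pics/s6.png",cv2.resize(a,None,fx=5,fy=5))
c=imaging.calibration("wrist");print(c)
```

```text
[ 0.47262478 -0.22614472  0.21433239] 19.35
{'fx': 353.0216624659613, 'fy': 353.0216624659613, 'cx': 321.385282153575, 'cy': 197.83164867526406, 'position': array([ 0.54700298, -0.20842163,  0.36084359]), 'orientation': array([-0.10629817,  0.08268359, -0.60959826,  0.78118761])}
```

View pics/w6.png

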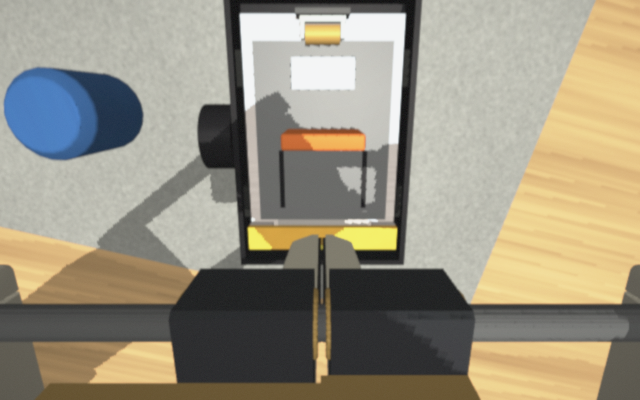

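View pics/s6.png

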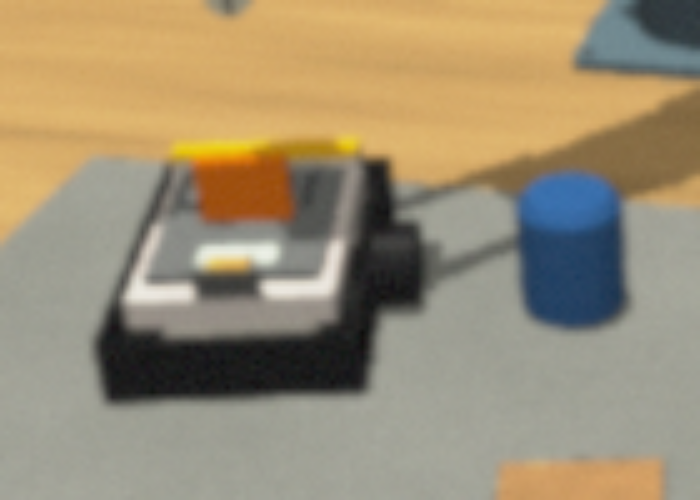

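Run:
```python
from h import *
from station import telemetry,imaging,env
c=imaging.calibration("wrist");ax=np.array([np.cos(YAW),np.sin(YAW)])
for n,u,v,z in (("pad",323,73,.066),("edge",322,41,.066),("roller",323,33,.079)):
    print(n,(ray(c,u,v,z)[:2]-WALL)@ax*1e3)
o=telemetry.get_obs();print(o['contact_force'],o['dq'].round(3))
env.close_job()
```

```text
pad 140.78132371603917
edge 164.12143198973496
roller 167.60516876728062
[0.06305448 0.22696797 0.1392436 ] [ 0.019  0.019 -0.025  0.002 -0.003  0.003]
the job is handed in; nothing more can be done
```

The cover is closed on the housing, released, and handed in at about 19.5 s of the 54 s allowed. No verdict is reported, so the result below rests on my own checks.

**What I did**
- **Grasp:** I gripped the smaller grey cover by its orange handle at 35 N.
- **Hook:** I tilted it 0.2 rad, touched the pocket floor, and slid it under the ledge. It met the end wall at about 9 N, with the frame roughly 5 mm to +x of nominal.
- **Swing and release:** I swung it down to 0.10 rad, where the roller held it, and let go.
- **Press:** I pressed the white pad with the closed fingers. The roller gave way somewhere around 5 N at the fingers, just under the stated 6–12 N. I read force only at the end of each step, so a brief peak could have been higher.

**Last checks**
- **Height:** the pad stopped solidly with the fingertips at about 66 mm, where the target is 66 mm, under a push of about 9 N.
- **Pictures:** they show the cover lying flat, its far edge under the roller and its tongue under the ledge. The canister stood upright at its place. I did not re-measure the carton and bottle; the arm stayed away from both.
- **Contact:** the arm was clear of everything, and the largest force reading was about 9 N.
- **Disagreement:** the final wrist picture put the pad, far edge and roller 2–4 mm further to +x than the felt wall position predicts. All three shifted the same way, so I took it as camera calibration error and did not correct for it.

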